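Pull-test the tow loop of a wooden locomotive

ROBOT

A 7-joint arm with a two-finger parallel gripper is mounted at the origin on the work surface. World frame = base frame: x ahead of the robot, y to its left, z up, the work surface at z = 0. Lengths are in m, angles in rad, forces in N, time in s.
With the tool pointing down it reaches from about 0.425 to 0.875 m from the base axis. Payload 8.4 kg.
Tool frame: the origin (TCP) lies where the fingers leave the gripper's body, on its centre line; the fingertips stand 70 mm ahead of it and the grasp point (between the pads) lies 51 mm ahead of it; z points along the fingers, y is the line along which they close (so a half turn about z gives the same grasp; the last joint's range is limited). The gripper opens to 87 mm and grips with 3 to 60 N. Pads are 19 mm wide; open, the fingers measure 117 mm over their backs; the gripper's body (75 mm by 190 mm) begins 51 mm behind the grasp point.
Start: joints at [1.03, 0.333, 0.04, 1.465, -0.013, 1.343, -0.059], TCP at [0.278, -0.588, 0.292] pointing down, gripper open.
Joint ranges: [-2.58, 2.58], [-0.38, 2.09], [-1.3, 1.39], [0.25, 2.4], [-1.5, 4.64], [0.08, 2.09], [-2.65, 2.65]. Speed limits (rad/s): [2.22, 2.22, 2.79, 2.79, 3.14, 3.14, 3.14].

INTERFACE

Orientations are given as a unit quaternion [w, x, y, z].
In Python, from plant import bot, vision gives the robot as it stands. The module is installed in compiled form; this text tells all that it offers.
- The arm moves only by the tool carry_out, never from a script. Its argument "deltas" is a list of rows, each a list of 7 numbers: the turn, a rotation vector about the world's x, y, z in degrees, then the shift along the world's x, y, z in mm, then the closure, from 0 (fully open) to 1 (shut). In form: [[wx, wy, wz, dx, dy, dz, hand], ...]. A call has 1 to 8 rows; each row shifts and turns the commanded pose from where the row before left it; what a row does not reach is not made up. A row lasts 1/10 s, in which the tool goes at most 50 mm and 8.59 degrees, less where a joint would pass 70% of its speed; a pose out of reach is approached as far as the arm can. A call is refused whole if a number of a shift passes 50 or a number of a turn 8.59, either way. A call with a gripper value outside its range is refused whole. The fingers move at their own pace and stop on an object; "grip_force" is the grip in N (left out, the last holds). Time passes only in rows, so rows that do not move let the fingers close. It gives the time, the measured TCP pose, the force, the opening and the grip force at its end, in the units of the state.
- bot.get_obs(): the state, without advancing time (a new reading comes with each control period).
- vision.camera(name): name is "side" or "top" or "wrist"; returns a dict with "pixels" (400x640x3 uint8, red, green, blue), "camera_matrix" (3x3 intrinsics, pixels), "T" (4x4, takes a point from camera to world coordinates); the wrist camera has in their place "mount" (4x4, takes a point from camera to tool coordinates, whose origin is the TCP and whose axes are the flange's). Camera axes: x right, y down, z forward; pixel columns grow to the right and rows downward; lengths in m; the calibration is good to about 2 mm. A picture is of the moment at which its call begins: read the wrist's pose just before it. There is no depth.
- bot.sign_off(): hands the job in; it is judged then, once.
Trained networks look in the newest picture that a camera, given by its name, has taken for a name from the list of things; names that differ only in an ending like _2 or _b are one class to them, and where a whole thing is asked for, a point or a joint stands for the part that bears it (a point fixed in the world has none). Each returns a list of dicts, best first, with "score" (0 to 1); they miss things now and then, are a little off and sometimes report something else, mostly with a low value. They report only what shows in the picture. A call takes as long as a camera call. They do not tell look-alikes from the thing itself.
- vision.silhouettes(camera, name): "region" (400x640 bool, what is visible of it) and "xy" ([column, row] in pixels, amid what is visible of it).
The state is a dict: "clock": time; "qpos": joint angles; "joint_vel": joint speeds; "tau": joint torques, N m; "tool_pos": TCP position; "eef_rot": TCP orientation; "ft_force": force on the tool from outside, world axes, zero at the start; "torque": the same for the moment, N m; "grip_width": finger opening in m; "grasp_force": force on a finger pad.
Only numpy, scipy, OpenCV 4.12 (cv2) and the standard library are available. Lean on these libraries where they do the work, as an engineer would, in place of code of your own. Each camera call takes 0.05 s, during which the arm holds its last target. There are 200 camera calls.

TASK

Pull-test the tow loop of the toy locomotive: take the spring gauge from its rest, hook it into the loop and draw the gauge straight out, in line with the loop, until the rim of the blue case stands in the green band on the white plunger; hold it there for about two seconds and never let the red band show. Then ease the spring back in without letting it snap, unhook, and lay the gauge gently back across both saddles of its rest, top side up. Leave the other things on the bench where they are.

Things in the scene. Friction and masses are not known exactly. Their poses are not given: they have to be found in the camera images.
- gauge: Loose pull gauge, 0.25 kg. Blue case 130 (x) x 30 (y) x 26 mm (z), black end caps, wire ring behind (to x = -88 mm). Origin: middle of the case's underside; +x to plunger and hook, +z the case's top. The hook's tip points to -z. At the start it lies level in the rest, hook end roughly to the robot's right. Grip it across its 30 mm width, between the saddles.
- grip (a point): Middle of the gauge's case, 13 mm above gauge's origin: the natural point to grip. Axes as gauge.
- plunger (a joint): How far the white 18 mm thick plunger and its hook are drawn out of the case along the gauge's +x, m: 0 = home, stop at 0.085. Return spring 250 N/m (0 N at home, 15 N at 0.060), hardly any friction. The 12 mm green band begins to show at 0.054 and is fully out at 0.066; the red band begins to show at 0.074. Black rings every 10 mm up to 0.050.
- hook_seat (a point): Inside the hook, where the loop's cross bar lies when pulled; on the gauge's mid-axis, 104 mm ahead (+x) of grip with the plunger home; gauge axes. Hook of 5 mm wire; from this point: front leg centred at x +5 mm; shank above at z +9 mm, falling to +4 mm at x -29 mm, where the plunger's 22 mm thick collar ends. The bar goes in between tip and collar.
- hook_tip (a point): Centre of the hook's rounded tip (wire 5 mm thick): 1 mm ahead of and 11 mm below (gauge -z) hook_seat. To hook on, bring the tip down through the loop with hook_seat 10 to 15 mm nearer the nose than the cross bar and 2 to 4 mm above it, then draw back along the loop's x.
- tow_loop: Steel tow loop on the sloping green nose, fixed: a U of 5 mm bar, two legs 34 mm apart (29 clear) and a straight cross bar. Origin: middle of the cross bar, 92 mm above the bench. x: the direction to pull, square out of the nose, away from the toy, rising 35 degrees above level. y along the bar; z square to the loop, up and back. The nose's face is 30 mm behind (x = -30 mm).
- loco: Wooden pull-along locomotive (red cab, green nose, 155 mm long, 129 mm high), pinched in a plywood jig 178 x 150 mm; fixed to the bench. Origin: on the bench straight below the middle of the loop's cross bar; +x is where the nose points (level). Toy and jig lie from x = -172 to +6 mm, y = -111 to +63 mm; z up.
- rest: Wooden rest of the gauge, fixed: base 120 (x) x 74 (y) x 12 mm with two dark saddles, 12 mm thick, at x = -42 and +42 mm. Origin: on the bench below its middle. Saddle floors 30 mm above the bench: the gauge lying home has its origin near (0, 0, 30 mm) here, its x along this x. Cheeks rise to 53 mm; 36 mm apart at the floor, 47 at the top; 72 mm clear between the saddles.
- mallet: Bystander: loose joiner's mallet lying on the bench, head 65 x 130 x 85 mm, handle 230 mm along +x at 43 mm height. Origin: under the head's middle.
- doll: Bystander: loose wooden peg doll standing upright, 34 mm thick, 66 mm high. Origin: centre of its base.
- car: Bystander: small orange toy car, loose, 74 x 35 x 32 mm. Origin: under its middle.
- glue: Bystander: loose yellow glue bottle standing upright, 52 mm thick, 120 mm high. Origin: centre of its base.
Things that resemble listed ones, but are neither listed nor needed, are in the scene too. There is more than one size of the gauge; the job needs the middle-sized.

How it is judged:
On the way, in this order (a step that is already met when the one before it is completed fails the run):
1. the hook is in the loop and pulls on its cross bar (distance between hook_seat and tow_loop below 0.012 m and contact force between gauge and tow_loop above 0.5 N), for 0.1 s.
2. the gauge is held with the case's rim in the green band (plunger drawn out 54 to 66 mm) by the pull on the loop, within 15 degrees of the loop's own direction, for 1.8 s (value of joint plunger between 0.054 and 0.066 m and angle between the x axis of gauge and the x axis of tow_loop, either way round below 0.262 rad and distance between hook_seat and tow_loop below 0.012 m and contact force between gauge and tow_loop above 8 N), for 1.8 s.
At the end, for the whole second after the job is handed in: The gauge lies still and level in both saddles of its rest, top up, hook end either way, its middle within 20 mm lengthwise and 8 mm sideways of the rest's middle, its length within about 8 degrees of the rest's, with the plunger home (under 4 mm) (value of joint plunger below 0.004 m and x of gauge in the frame of rest between -0.02 and 0.02 m and y of gauge in the frame of rest between -0.008 and 0.008 m and z of gauge in the frame of rest between 0.026 and 0.034 m and angle between the x axis of gauge and the x axis of rest, either way round below 0.15 rad and angle between gauge's own z axis and vertical below 0.12 rad and contact force between gauge and rest above 0.5 N and linear speed of gauge below 0.02 m/s); the robot touches nothing.
It fails at once if the plunger is drawn out past 74 mm: the red band shows (value of joint plunger above 0.074 m).
It fails at once if the plunger snaps back (faster than 0.3 m/s) (velocity of joint plunger below -0.3 m/s).
It fails at once if the gauge is banged down on its rest (over 80 N) (contact force between gauge and rest above 80 N).
It fails at once if a bystander is pushed more than 25 mm away or knocked over (distance of any of mallet, doll, car, glue from where it was at the start of the episode above 0.025 m or angle between any of doll, car, glue's own z axis and vertical above 0.5 rad).
It also fails if it takes over 67 s, if anything falls off the work surface, if the arm or the gripper's body presses on something with over 40 N, if the wrist force passes 120 N, or if a joint passes its speed limit or range.

## Working session

There is one attempt and no reset: what is moved stays moved. The work goes in short steps, Python scripts to look and compute and a tool call to move; the robot and the scene stay as the last step left them, time stands still between calls to the robot, and variables do not carry over. Pictures are saved under pics/ and viewed, at most 10 in all, crops included, and the job is handed in when it is done.

Besides the shell and the picture viewer there is one more tool, called after ">>>" as name(argument=value, ...), one argument or row to a line, values as JSON. carry_out: Moves the arm, as the interface text tells. Its arguments: {"type":"object","properties":{"deltas":{"type":"array"},"grip_force":{"type":"number"}},"required":["deltas"]}

```bash
mkdir -p pics
cat > h.py <<'E'
import numpy as np, cv2
from scipy.spatial.transform import Rotation as R
from plant import bot, vision
def cam(n):
    o=bot.get_obs(); c=vision.camera(n)
    if 'T' in c: T=np.array(c['T'])
    else:
        q=o['eef_rot']; M=np.eye(4); M[:3,:3]=R.from_quat([q[1],q[2],q[3],q[0]]).as_matrix(); M[:3,3]=o['tool_pos']; T=M@np.array(c['mount'])
    return c['pixels'],np.array(c['camera_matrix']),T
def save(n,img): cv2.imwrite('pics/'+n+'.png',img[:,:,::-1])
def proj(K,T,p):
    p=np.atleast_2d(p); q=(p-T[:3,3])@T[:3,:3]; u=q@K.T; return u[:,:2]/u[:,2:]
def ray(K,T,px):
    d=T[:3,:3]@np.linalg.solve(K,[px[0],px[1],1]); return T[:3,3],d/np.linalg.norm(d)
def onz(K,T,px,z):
    o,d=ray(K,T,px); return o+d*(z-o[2])/d[2]
def tri(rs):
    A=0;b=0
    for o,d in rs:
        P=np.eye(3)-np.outer(d,d); A=A+P; b=b+P@o
    x=np.linalg.solve(A,b); return x,[np.linalg.norm((np.eye(3)-np.outer(d,d))@(x-o)) for o,d in rs]
E
python3 - <<'E'
from h import *
np.set_printoptions(precision=4,suppress=True)
o=bot.get_obs(); print(o['tool_pos'],o['eef_rot'],o['ft_force'],o['clock'])
for n in ['side','top','wrist']:
    im,K,T=cam(n); save(n+'0',im); print(n,K.tolist(),T)
    for k in ['gauge','tow_loop','loco','rest','mallet','doll','car','glue']:
        for r in vision.silhouettes(n,k)[:4]:
            m=r['region']; ys,xs=np.nonzero(m)
            print(n,k,round(r['score'],2),np.round(r['xy']),m.sum(),xs.min(),xs.max(),ys.min(),ys.max(),onz(K,T,r['xy'],0.03))
E
```

```text
[ 0.2777 -0.5873  0.2914] [-0.0008  0.9757  0.2191 -0.0002] [-0.3723  0.1388 -0.3189] 0.0
side [[463.80566056338506, 0.0, 330.9337187815183], [0.0, 463.80566056338506, 200.8801973889313], [0.0, 0.0, 1.0]] [[ 0.9995 -0.0001  0.0314  0.4864]
 [-0.0266 -0.5337  0.8453 -1.0974]
 [ 0.0167 -0.8457 -0.5334  0.7439]
 [ 0.      0.      0.      1.    ]]
side gauge 0.86 [346. 248.] 560 340 356 225 273 [ 0.5601 -0.1865  0.03  ]
side gauge 0.81 [407. 244.] 367 387 424 233 249 [ 0.716  -0.1689  0.03  ]
side gauge 0.79 [262. 285.] 1348 245 277 245 320 [ 0.3656 -0.3186  0.03  ]
side loco 0.57 [332. 187.] 2338 307 366 156 211 [0.5351 0.1134 0.03  ]
side rest 0.8 [354. 256.] 809 330 364 232 276 [ 0.5776 -0.2175  0.03  ]
side rest 0.54 [367. 139.] 1125 346 385 113 155 [0.6737 0.4623 0.03  ]
side mallet 0.63 [367. 138.] 1187 346 385 112 155 [0.6742 0.472  0.03  ]
side doll 0.74 [285. 207.] 237 281 292 196 219 [0.3973 0.0007 0.03  ]
side car 0.63 [319. 147.] 148 310 326 140 152 [0.4962 0.3916 0.03  ]
side glue 0.74 [311. 337.] 1331 296 324 303 360 [ 0.4763 -0.4676  0.03  ]
top [[414.36134427410826, 0.0, 
[... 570 characters left out ...]
34 0.1933 0.03  ]
top loco 0.72 [264. 204.] 3290 232 298 168 232 [0.533  0.1201 0.03  ]
top rest 0.83 [373. 201.] 461 353 394 179 208 [ 0.5415 -0.1892  0.03  ]
top mallet 0.92 [151. 152.] 2246 72 181 125 184 [0.6868 0.4516 0.03  ]
top doll 0.38 [406. 197.] 82 399 415 192 199 [ 0.5536 -0.2857  0.03  ]
top car 0.61 [151. 219.] 300 141 166 208 228 [0.4899 0.4375 0.03  ]
top glue 0.56 [476. 225.] 435 463 490 214 233 [ 0.4713 -0.4828  0.03  ]
wrist [[356.54629659870994, 0.0, 322.16151435931977], [0.0, 356.54629659870994, 198.05605423755696], [0.0, 0.0, 1.0]] [[ 0.4266 -0.8671 -0.257   0.3485]
 [-0.9044 -0.4089 -0.1217 -0.5538]
 [ 0.0005  0.2843 -0.9587  0.3849]
 [ 0.      0.      0.      1.    ]]
```

Run:
```python
import cv2
a=cv2.imread('pics/top0.png');b=cv2.imread('pics/side0.png')
cv2.imwrite('pics/t1.png',cv2.resize(a[100:310,200:480],(800,600),interpolation=cv2.INTER_CUBIC))
cv2.imwrite('pics/s1.png',cv2.resize(b[110:350,220:460],(600,600),interpolation=cv2.INTER_CUBIC))
```

```text
(no output)
```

View pics/t1.png

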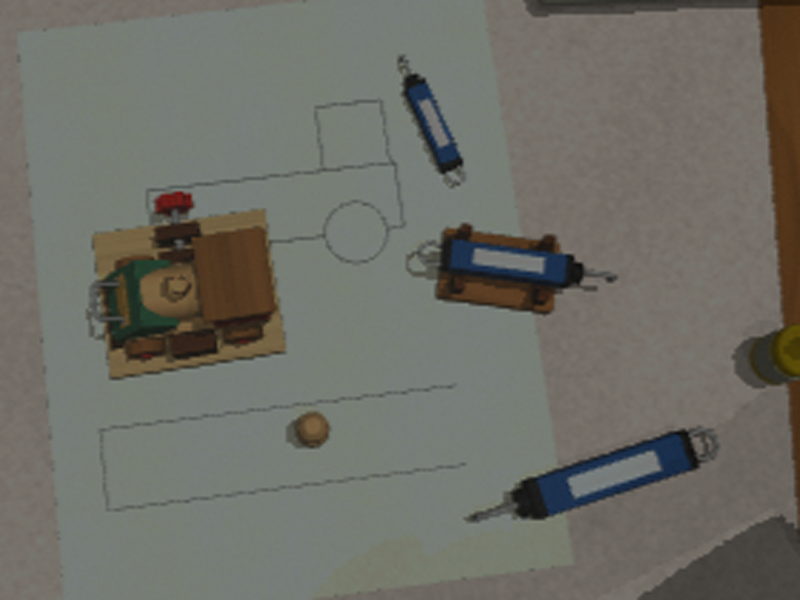

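View pics/s1.png

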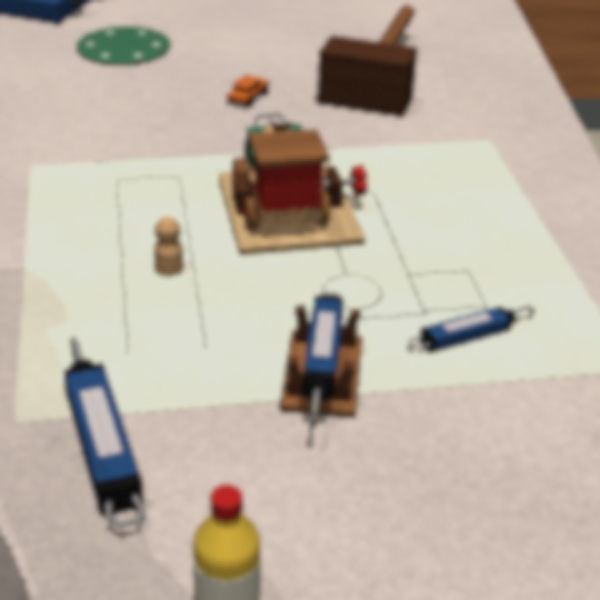

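The top view shows the middle-sized gauge in its rest at about (379,193) in the full image, with its hook to the right (-y). The loop is on the green nose at (233,208), on the +y side. The side view agrees. The small and large gauges lie loose on the bench. I'm moving in for close wrist views.

>>> carry_out(
  deltas=[
    [0,0,4.8,22,33,10,0],
    [0,0,4.8,22,33,10,0],
    [0,0,4.8,22,33,10,0],
    [0,0,4.8,22,33,5,0],
    [0,0,4.8,22,33,0,0],
    [0,0,4.8,22,33,0,0],
    [0,0,4.8,22,33,0,0],
    [0,0,4.8,22,33,0,0],
  ],
  grip_force=25,
)

```text
clock: 2.15
tool_pos: [0.4546, -0.3222, 0.3275]
eef_rot: [0.0, 0.848, 0.529, 0.0]
ft_force: [0.6, -0.2, 0.1]
grip_width: 0.087
grasp_force: 0.0
```

>>> carry_out(
  deltas=[
    [0,0,4.8,22,33,0,0],
    [0,0,4.8,22,33,0,0],
    [0,0,4.8,22,33,0,0],
    [0,0,4.8,22,33,0,0],
    [0,0,0,0,0,0,0],
    [0,0,0,0,0,0,0],
  ],
)

```text
clock: 2.75
tool_pos: [0.5422, -0.1907, 0.3272]
eef_rot: [-0.0, 0.749, 0.663, -0.0]
ft_force: [0.4, 0.1, -0.1]
grip_width: 0.0867
grasp_force: 0.0
```

Run:
```python
from h import *
np.set_printoptions(precision=4,suppress=True)
im,K,T=cam('wrist'); save('w1',im); np.savez('w1',K=K,T=T); print(T)
for k in ['gauge','rest']:
    for r in vision.silhouettes('wrist',k)[:3]:
        print(k,round(r['score'],2),np.round(r['xy']),onz(K,T,r['xy'],0.056)); c=r['region'].astype(np.uint8); print(cv2.minAreaRect(np.argwhere(c)[:,::-1].astype(np.float32)))
```

```text
[[ 0.9924 -0.1177 -0.0346  0.5517]
 [-0.1227 -0.9513 -0.2828 -0.1127]
 [ 0.0004  0.2849 -0.9586  0.4199]
 [ 0.      0.      0.      1.    ]]
gauge 0.67 [346. 172.] [ 0.5668 -0.1955  0.056 ]
((347.131103515625, 179.4071044921875), (31.289674758911133, 177.37347412109375), 2.2457425594329834)
gauge 0.63 [480.  91.] [ 0.705  -0.1309  0.056 ]
((487.31243896484375, 88.1650161743164), (23.557662963867188, 149.1985321044922), 60.75117111206055)
gauge 0.56 [168. 238.] [ 0.3646 -0.2444  0.056 ]
((177.932373046875, 250.6962890625), (206.92623901367188, 45.522315979003906), 56.88865280151367)
rest 0.7 [328. 164.] [ 0.5497 -0.1839  0.056 ]
((346.16754150390625, 165.4592742919922), (66.47248077392578, 102.26364135742188), 1.2730300426483154)
```

View pics/w1.png

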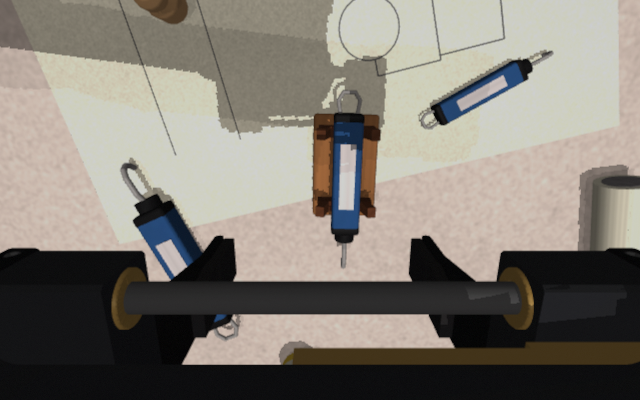

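The wrist view shows the gauge in its rest, with the ring at (348,95), the case from (350,117) to (344,235), and the hook at (344,265). Next I triangulate its case and label.

Run:
```python
from h import *
np.set_printoptions(precision=4,suppress=True)
w=np.load('w1.npz'); views={}
views['wrist']=(cv2.imread('pics/w1.png')[:,:,::-1],w['K'],w['T'])
for n in ['top','side']: views[n]=cam(n)
exp=np.array([0.563,-0.197,0.05]); L=[];B=[]
for n,(im,K,T) in views.items():
    hsv=cv2.cvtColor(np.ascontiguousarray(im),cv2.COLOR_RGB2HSV); c=proj(K,T,exp)[0]
    Y,X=np.mgrid[:400,:640]; 
    blue=((hsv[...,0]>98)&(hsv[...,0]<125)&(hsv[...,1]>110)).astype(np.uint8)
    nn,lab,st,ce=cv2.connectedComponentsWithStats(cv2.morphologyEx(blue,cv2.MORPH_CLOSE,np.ones((3,3))))
    ok=[i for i in range(1,nn) if st[i,4]>60]; i=min(ok,key=lambda i:np.hypot(*(ce[i]-c)))
    pts=np.argwhere(lab==i)[:,::-1].astype(np.float32); hull=cv2.fillConvexPoly(np.zeros((400,640),np.uint8),cv2.convexHull(pts).astype(np.int32),1)
    lm=(hull>0)&(hsv[...,1]<70)&(hsv[...,2]>90)
    lp=np.argwhere(lm)[:,::-1].astype(np.float32); m=lp.mean(0); u,s,vt=np.linalg.svd(lp-m); d=vt[0]
    print(n,'label',m,len(lp),'blue bbox',st[i],ce[i], 'dir',d)
    a=onz(K,T,m-20*d,.056);b=onz(K,T,m+20*d,.056); print('  label ctr@.056',onz(K,T,m,.056),'yaw',np.degrees(np.arctan2(*(b-a)[[1,0]]))%180)
    r=cv2.minAreaRect(pts); print('  rect',r)
    L.append(ray(K,T,m))
print(tri(L))
o=bot.get_obs();print(o['tool_pos'],o['clock'])
```

```text
wrist label [346.667 176.684] 1060 blue bbox [ 331  122   33  108 1909] [346.1849 173.2064] dir [-0.0413  0.9991]
  label ctr@.056 [ 0.5669 -0.2001  0.056 ] yaw 81.76441036831763
  rect ((346.6753234863281, 175.26576232910156), (29.27622413635254, 107.51887512207031), 2.12109637260437)
top label [372.5606 190.1515] 66 blue bbox [357 184  23  12 118] [365.3983 189.7966] dir [0.9988 0.0481]
  label ctr@.056 [ 0.567  -0.1855  0.056 ] yaw 87.11980093793721
  rect ((368.0130920410156, 189.90174865722656), (21.01403045654297, 9.846196174621582), 7.594643592834473)
side label [348. 252.] 7 blue bbox [343 252  11   8  68] [348.     255.9412] dir [1. 0.]
  label ctr@.056 [ 0.5614 -0.2342  0.056 ] yaw 179.67401373762596
  rect ((348.0, 255.5), (7.0, 10.0), 90.0)
(array([ 0.5684, -0.1983,  0.0295]), [np.float64(0.00791286711607976), np.float64(0.009603819643342613), np.float64(0.004326616834591818)])
[ 0.5413 -0.1929  0.3273] 3.0
```

Run:
```python
from h import *
np.set_printoptions(precision=4,suppress=True)
w=np.load('w1.npz')
V={'wrist':('w1',w['K'],w['T'])}
for n in ['top','side']: _,K,T=cam(n); V[n]=(n+'0',K,T); np.savez(n,K=K,T=T)
exp=np.array([0.567,-0.2,0.056]); L=[]
for n,(f,K,T) in V.items():
    im=cv2.imread('pics/'+f+'.png')[:,:,::-1]
    hsv=cv2.cvtColor(np.ascontiguousarray(im),cv2.COLOR_RGB2HSV); c=proj(K,T,exp)[0]
    blue=((hsv[...,0]>98)&(hsv[...,0]<125)&(hsv[...,1]>110)).astype(np.uint8)
    k=7 if n!='wrist' else 3
    nn,lab,st,ce=cv2.connectedComponentsWithStats(cv2.morphologyEx(blue,cv2.MORPH_CLOSE,np.ones((k,k))))
    i=min([i for i in range(1,nn) if st[i,4]>60],key=lambda i:np.hypot(*(ce[i]-c)))
    pts=np.argwhere((lab==i))[:,::-1].astype(np.float32)
    hull=cv2.fillConvexPoly(np.zeros((400,640),np.uint8),cv2.convexHull(pts).astype(np.int32),1)
    lm=(hull>0)&(hsv[...,1]<90)&(hsv[...,2]>90); lp=np.argwhere(lm)[:,::-1].astype(np.float32); m=lp.mean(0); d=np.linalg.svd(lp-m)[2][0]
    a=onz(K,T,m-10*d,.056);b=onz(K,T,m+10*d,.056)
    print(n,m,len(lp),onz(K,T,m,.056),'yaw',np.degrees(np.arctan2(*(b-a)[[1,0]]))%180,'expected px',c,st[i])
    L.append(ray(K,T,m))
print(tri(L),tri(L[:2]),tri(L[1:]))
```

```text
wrist [346.768  176.9824] 1082 [ 0.567  -0.2004  0.056 ] yaw 82.1757563327912 expected px [346.7523 176.582 ] [ 331  122   33  108 1909]
top [377.493  190.7639] 144 [ 0.5653 -0.1994  0.056 ] yaw 82.44025037249448 expected px [377.6848 190.1616] [358 184  41  15 405]
side [350.1667 252.3333] 6 [ 0.5664 -0.2355  0.056 ] yaw 19.37572926187016 expected px [349.4998 243.1827] [343 252  11   8  73]
(array([ 0.5692, -0.2049,  0.0321]), [np.float64(0.0017443296798476883), np.float64(0.0018583146591748846), np.float64(0.0003313127881593367)]) (array([ 0.567 , -0.2012,  0.0496]), [np.float64(0.0007655270399142139), np.float64(0.0007655270399141703)]) (array([ 0.57  , -0.2038,  0.0309]), [np.float64(0.0006666203360566341), np.float64(0.0006666203360565349)])
```

>>> carry_out(
  deltas=[
    [0,0,-0.8,13,-4,-20,0],
    [0,0,0,12,-4,-40,0],
    [0,0,0,0,0,-40,0],
    [0,0,0,0,0,-40,0],
    [0,0,0,0,0,-30,0],
    [0,0,0,0,0,0,0],
  ],
)

```text
clock: 3.7
tool_pos: [0.5642, -0.1994, 0.1529]
eef_rot: [-0.003, 0.754, 0.657, -0.002]
ft_force: [0.9, -0.1, 0.7]
grip_width: 0.0869
grasp_force: 0.0
```

Run:
```python
from h import *
np.set_printoptions(precision=4,suppress=True)
im,K,T=cam('wrist'); save('w2',im); np.savez('w2',K=K,T=T); o=bot.get_obs(); print(o['tool_pos'],o['ft_force'])
c=np.array([.567,-.2,.056]);u=np.array([np.cos(np.radians(82.2)),np.sin(np.radians(82.2)),0]);v=np.array([-u[1],u[0],0])
q=proj(K,T,[c+a*u+b*v for a,b in [(.065,.015),(.065,-.015),(-.065,-.015),(-.065,.015)]]); j=im.copy(); cv2.polylines(j,[q.astype(np.int32)],1,(255,255,0),1); save('w2o',j)
```

```text
[ 0.5657 -0.1997  0.1558] [0.8762 0.3553 0.7706]
```

View pics/w2o.png

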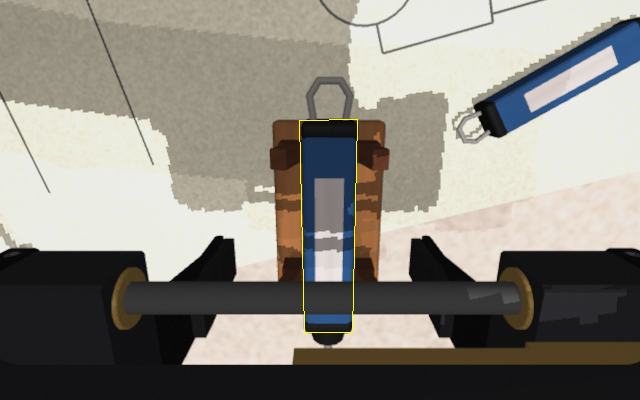

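The wrist view shows the predicted case outline matching the actual case to within a pixel or two (columns 300-357, rows 120-332). I'm descending and gripping.

>>> carry_out(
  deltas=[
    [0,0,0,1,0,-25,0],
    [0,0,0,0,0,-22,0],
    [0,0,0,0,0,-15,0],
    [0,0,0,0,0,0,0],
    [0,0,0,0,0,0,1],
    [0,0,0,0,0,0,1],
    [0,0,0,0,0,0,1],
    [0,0,0,0,0,0,1],
  ],
  grip_force=40,
)

```text
clock: 4.55
tool_pos: [0.5683, -0.1997, 0.096]
eef_rot: [0.0, 0.754, 0.657, 0.0]
ft_force: [0.4, 0.7, -0.1]
grip_width: 0.0628
grasp_force: 0.0
```

Run:
```python
from h import *
np.set_printoptions(precision=4,suppress=True)
w=np.load('w2.npz');K,T=w['K'],w['T']
for p in [(280,157),(380,157),(330,157),(330,268)]: print(onz(K,T,p,.053))
o=bot.get_obs(); print(o['tool_pos'],o['eef_rot'],o['ft_force'],o['grip_width'],o['qpos'])
```

```text
[ 0.5468 -0.1518  0.053 ]
[ 0.6008 -0.1593  0.053 ]
[ 0.5739 -0.1555  0.053 ]
[ 0.565  -0.2219  0.053 ]
[ 0.5683 -0.1997  0.096 ] [0.0005 0.7541 0.6568 0.0002] [ 0.3924  0.667  -0.1373] 0.06284418247753164 [ 0.5393  0.4364 -0.3383  1.772   0.1721  0.9611 -0.0062]
```

>>> carry_out(
  deltas=[
    [0,0,0,0,0,0,1],
    [0,0,0,0,0,0,1],
    [0,0,0,0,0,0,1],
    [0,0,0,0,0,0,1],
    [0,0,0,0,0,0,1],
  ],
)

```text
clock: 5.05
tool_pos: [0.5678, -0.1996, 0.0952]
eef_rot: [-0.0, 0.754, 0.657, -0.0]
ft_force: [-0.1, 0.1, 0.6]
grip_width: 0.0297
grasp_force: 40.0
```

>>> carry_out(
  deltas=[
    [0,0,0,0,0,10,1],
    [0,0,0,0,0,25,1],
    [0,0,0,0,0,35,1],
    [0,0,0,0,10,40,1],
    [0,0,0,5,30,40,1],
    [0,0,0,10,40,30,1],
    [0,0,0,10,40,20,1],
    [0,0,0,10,40,0,1],
  ],
)

```text
clock: 5.85
tool_pos: [0.6038, -0.0389, 0.2988]
eef_rot: [0.002, 0.754, 0.657, 0.002]
ft_force: [1.1, 0.3, -3.5]
grip_width: 0.0295
grasp_force: 40.0
```

>>> carry_out(
  deltas=[
    [0,0,0,0,25,0,1],
    [0,0,0,0,0,0,1],
    [0,0,0,0,0,0,1],
  ],
)

```text
clock: 6.15
tool_pos: [0.6024, -0.015, 0.2947]
eef_rot: [-0.0, 0.754, 0.657, -0.0]
ft_force: [0.8, -0.2, -2.8]
grip_width: 0.0297
grasp_force: 40.0
```

Run:
```python
from h import *
np.set_printoptions(precision=4,suppress=True)
im,K,T=cam('wrist'); save('w3',im); np.savez('w3',K=K,T=T); o=bot.get_obs(); print(o['tool_pos'],o['ft_force'],o['grip_width'])
for k in ['tow_loop','loco']:
    for r in vision.silhouettes('wrist',k)[:3]: 
        ys,xs=np.nonzero(r['region']);print(k,r['score'],r['xy'],xs.min(),xs.max(),ys.min(),ys.max(),onz(K,T,r['xy'],.092))
```

```text
[ 0.6024 -0.0162  0.2945] [-0.1333 -1.1586 -3.4306] 0.029975020885432545
loco 0.58 [239.3, 69.0] 149 344 0 161 [0.5514 0.0887 0.092 ]
```

View pics/w3.png

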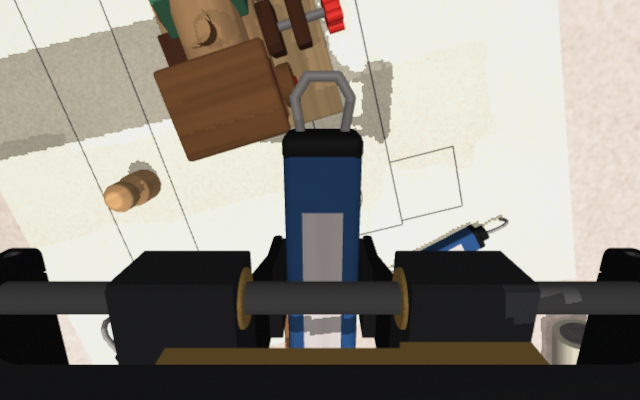

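The wrist view shows the cab at (225,100) and the green nose cut off at the top of the picture. I need to go about 110 mm further along +y.

>>> carry_out(
  deltas=[
    [0,0,0,5,30,5,1],
    [0,0,0,5,35,5,1],
    [0,0,0,5,30,5,1],
    [0,0,0,5,15,5,1],
    [0,0,0,0,0,0,1],
    [0,0,0,0,0,0,1],
  ],
)

```text
clock: 6.9
tool_pos: [0.623, 0.0929, 0.3142]
eef_rot: [0.0, 0.755, 0.656, -0.0]
ft_force: [0.2, -0.6, -3.1]
grip_width: 0.0294
grasp_force: 40.0
```

Run:
```python
from h import *
im,K,T=cam('wrist'); save('w4',im); np.savez('w4',K=K,T=T)
for k in ['tow_loop']:
    for r in vision.silhouettes('wrist',k)[:3]: 
        ys,xs=np.nonzero(r['region']);print(k,r['score'],r['xy'],xs.min(),xs.max(),ys.min(),ys.max(),onz(K,T,r['xy'],.092))
```

```text
tow_loop 0.77 [197.4, 104.9] 165 227 71 119 [0.52677273 0.17499181 0.092     ]
```

>>> carry_out(
  deltas=[
    [0,0,0,0,30,0,1],
    [0,0,0,0,30,0,1],
    [0,0,0,0,20,0,1],
    [0,0,0,0,0,0,1],
    [0,0,0,0,0,0,1],
  ],
)

```text
clock: 7.5
tool_pos: [0.6228, 0.1732, 0.3141]
eef_rot: [0.0, 0.754, 0.656, -0.0]
ft_force: [0.0, -0.3, -2.7]
grip_width: 0.0294
grasp_force: 40.0
```

Run:
```python
from h import *
im,K,T=cam('wrist'); save('w5',im); np.savez('w5',K=K,T=T)
for k in ['tow_loop']:
    for r in vision.silhouettes('wrist',k)[:3]: 
        ys,xs=np.nonzero(r['region']);print(k,r['score'],r['xy'],xs.min(),xs.max(),ys.min(),ys.max(),onz(K,T,r['xy'],.092))
a=cv2.imread('pics/w4.png')[0:200,100:400];b=cv2.imread('pics/w5.png')[0:200,100:400]; t=cv2.imread('pics/top0.png')[188:228,220:280]
s=cv2.imread('pics/side0.png')[150:190,300:360]
cv2.imwrite('pics/m1.png',np.vstack([np.hstack([cv2.resize(a,(400,267)),cv2.resize(b,(400,267))]),np.hstack([cv2.resize(t,(400,267),interpolation=cv2.INTER_CUBIC),cv2.resize(s,(400,267),interpolation=cv2.INTER_CUBIC)])]))
```

```text
tow_loop 0.63 [217.2, 185.0] 189 245 165 203 [0.52767435 0.18374947 0.092     ]
```

View pics/m1.png

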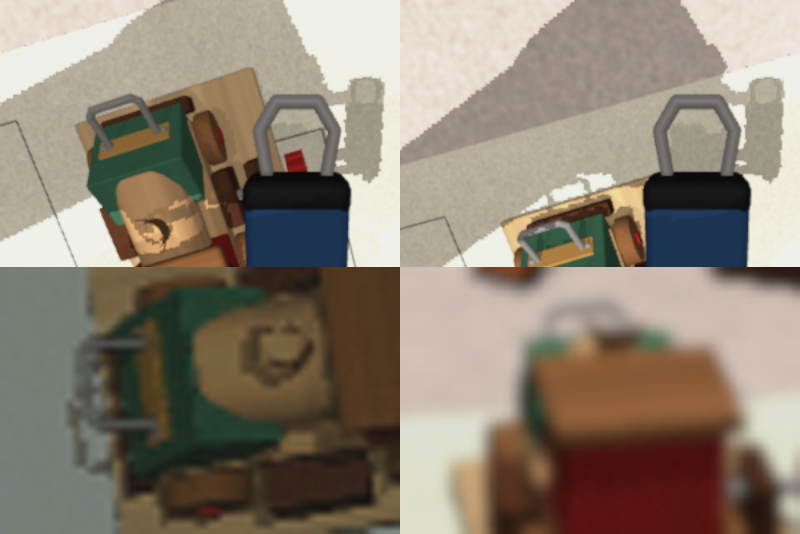

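Panels 1 and 2 (wrist) show the loop's cross bar centred near (185,76) in w4 and (208,171) in w5. In the top panel it is at about (232,205), and in the side panel at about (327,156). I'll fit the loop's pose to the wrist silhouettes and check it against these points.

```bash
cat > fit.py <<'E'
from h import *
from scipy.optimize import least_squares, minimize
np.set_printoptions(precision=4,suppress=True)
w4,w5,tp,sd=[np.load(f+'.npz') for f in ['w4','w5','top','side']]
rs=[ray(v['K'],v['T'],p) for v,p in [(w4,(185.5,76.5)),(w5,(208,171)),(tp,(232.2,205.2)),(sd,(327.4,155.8))]]
print('tri all',tri(rs)); print('wrist+top',tri(rs[:3])); print('w4w5',tri(rs[:2]))
def frame(yaw):
    h=np.array([np.cos(yaw),np.sin(yaw),0]); z=np.array([0,0,1.]); s,c=np.sin(np.radians(35)),np.cos(np.radians(35))
    x=c*h+s*z; y=np.cross(z,h); return np.stack([x,y,np.cross(x,y)],1)
loc=np.array([[0,.014,0],[0,-.014,0],[-.03,.017,0],[-.03,-.017,0]])
obs=[(w4,[(169,80),(202,73.5),(175,110),(223.7,102.8)]),(w5,[(191.5,174),(225.2,168),(201,196.5),(241,185)])]
def res(p):
    P=p[:3]+loc@frame(p[3]).T; return np.concatenate([(proj(v['K'],v['T'],P)-np.array(o)).ravel() for v,o in obs]+[2*(proj(tp['K'],tp['T'],p[:3])[0]-[232.2,205.2]),2*(proj(sd['K'],sd['T'],p[:3])[0]-[327.4,155.8])])
r=least_squares(res,[.525,.2,.092,np.radians(98)],x_scale=[.01,.01,.01,.1]); print(r.x,np.degrees(r.x[3])); print(res(r.x).reshape(-1,2))
E
cat > fit2.py <<'E'
exec(open('fit.py').read())
ims=[]
P=r.x[:3]+loc[[2,0,1,3]]@frame(r.x[3]).T
for f,v in [('w4',w4),('w5',w5),('top0',tp)]:
    im=cv2.imread('pics/'+f+'.png'); q=proj(v['K'],v['T'],P); c=q.mean(0).astype(int); h=(40,60) if f!='top0' else (20,30)
    c=np.maximum(c,[h[1],h[0]]); s=400/(2*h[1])
    cr=cv2.resize(im[c[1]-h[0]:c[1]+h[0],c[0]-h[1]:c[0]+h[1]],(400,267),interpolation=cv2.INTER_CUBIC); cr2=cr.copy()
    cv2.polylines(cr2,[((q-c+[h[1],h[0]]+.5)*s).astype(np.int32)],0,(0,255,255),1); ims.append(cr2)
cv2.imwrite('pics/m2.png',np.vstack([np.hstack(ims[:2]),np.hstack([ims[2],cr])]))
E
python3 fit2.py
```

```text
tri all (array([0.5208, 0.199 , 0.091 ]), [np.float64(0.001185830629727024), np.float64(0.001982077557366948), np.float64(0.002696017964004332), np.float64(0.0008081270168110915)])
wrist+top (array([0.5203, 0.199 , 0.0879]), [np.float64(0.0006855573445285497), np.float64(0.0021650063252895784), np.float64(0.002283744023953864)])
w4w5 (array([0.524 , 0.1984, 0.0966]), [np.float64(2.0024375919677213e-05), np.float64(2.002437591967466e-05)])
[0.5223 0.1984 0.0928 1.6141] 92.48276140199769
[[ 0.0415  0.2337]
 [-0.6378  0.2783]
 [ 6.9384 -0.3598]
 [-5.2939 -0.2673]
 [ 0.9362 -0.8509]
 [-2.6246 -0.4117]
 [ 1.8739 -2.2303]
 [-3.9569  3.0837]
 [ 1.2997 -3.0835]
 [ 0.9518 -0.3289]]
```

View pics/m2.png

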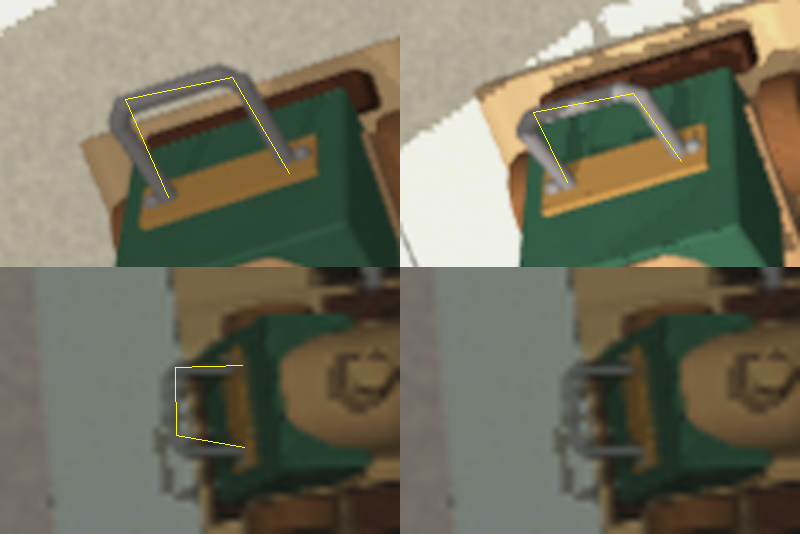

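```bash
cat > fit3.py <<'E'
import io,contextlib
with contextlib.redirect_stdout(io.StringIO()): exec(open('fit.py').read())
P0=r.x[:3]+loc[[2,0,1,3]]@frame(r.x[3]).T
def off(v,h):
    c=proj(v['K'],v['T'],P0).mean(0).astype(int); return np.maximum(c,[h[1],h[0]])-[h[1],h[0]]
A=[(155,200),(118,112),(135,89),(220,71),(239,84),(303,154)]
B=[(166,184),(126,130),(137,108),(220,90),(240,100),(290,147)]
C=[(242,185),(172,144),(242,103)]
o4=np.array(A)/3.333+off(w4,(40,60))-.5;o5=np.array(B)/3.333+off(w5,(40,60))-.5;ot=np.array(C)/6.667+off(tp,(20,30))-.5
def mod(p): a,b=p[4:]; return np.array([[-.03,.017,0],[-a,.017,0],[0,b,0],[0,-b,0],[-a,-.017,0],[-.03,-.017,0]])
def res(p,full=True):
    f=frame(p[3]); P=p[:3]+mod(p)@f.T; e=[]
    q4=proj(w4['K'],w4['T'],P)-o4;q5=proj(w5['K'],w5['T'],P)-o5
    qt=proj(tp['K'],tp['T'],p[:3]+np.array([[-.03,.017,0],[0,0,0],[-.03,-.017,0]])@f.T); 
    qt=qt-(ot if abs(qt[0,1]-ot[0,1])<abs(qt[0,1]-ot[2,1]) else ot[::-1])
    qs=proj(sd['K'],sd['T'],p[:3])[0]-[327.4,155.8]
    return np.concatenate([q4.ravel(),q5.ravel(),2.5*qt.ravel(),2*qs,(p[4:]-[.007,.011])/.002])
s=least_squares(res,[.522,.198,.092,np.radians(97),.007,.011],x_scale=[.01,.01,.01,.1,.005,.005]); print(s.x,np.degrees(s.x[3])); print(np.round(s.fun[:-2].reshape(-1,2),1).tolist())
E
python3 fit3.py
```

```text
[0.5205 0.1998 0.0912 1.6725 0.0048 0.0114] 95.82475845392267
[[4.1, -1.5], [0.4, 1.5], [-1.5, 1.9], [-1.3, 0.4], [1.9, -0.2], [-4.6, 3.0], [0.6, -1.4], [0.1, -1.9], [0.1, -0.2], [-0.8, -0.7], [1.3, -1.6], [-3.1, 1.6], [0.5, -1.3], [0.3, -1.7], [-1.8, -0.9], [-0.3, 0.2]]
```

```bash
cat >> h.py <<'E'
def LF(yaw=97):
    a=np.radians(yaw);h=np.array([np.cos(a),np.sin(a),0]);z=np.array([0,0,1.]);s,c=np.sin(np.radians(35)),np.cos(np.radians(35))
    return c*h+s*z, np.cross(z,h), -s*h+c*z
BAR=np.array([.5213,.1995,.092])
def tcp(sx,sz,sy=0,off=.052):
    X,Y,Z=LF(); return BAR+(sx+.104)*X+(sz+off)*Z+sy*Y
def need():
    X,Y,Z=LF(); o=bot.get_obs(); q=o['eef_rot']; C=R.from_quat([q[1],q[2],q[3],q[0]])
    t=R.from_matrix(np.stack([X,-Y,-Z],1)); return o,(t*C.inv()).as_rotvec(degrees=True)
E
python3 - <<'E'
from h import *
np.set_printoptions(precision=4,suppress=True)
o,v=need(); print(o['tool_pos'],v,LF()); 
for a in [(-.0125,.06),(-.0125,.04),(-.0125,.003),(0,.003)]: print(a,tcp(*a),(tcp(*a)-o['tool_pos'])*1000)
E
```

```text
[0.6231 0.1723 0.3142] [35.1677 -0.3156 14.5654] (array([-0.0998,  0.813 ,  0.5736]), array([-0.9925, -0.1219,  0.    ]), array([ 0.0699, -0.5693,  0.8192]))
(-0.0125, 0.06) [0.52   0.2101 0.2362] [-103.1395   37.8516  -78.0142]
(-0.0125, 0.04) [0.5186 0.2215 0.2198] [-104.5375   49.2376  -94.3973]
(-0.0125, 0.003) [0.516  0.2426 0.1895] [-107.1239   70.3018 -124.7059]
(0, 0.003) [0.5148 0.2527 0.1967] [-108.3717   80.4649 -117.5362]
```

>>> carry_out(
  deltas=[
    [5.86,-0.05,2.43,-10,8,0,1],
    [5.86,-0.05,2.43,-20,10,0,1],
    [5.86,-0.05,2.43,-20,10,0,1],
    [5.86,-0.05,2.43,-20,10,0,1],
    [5.86,-0.05,2.43,-20,7,0,1],
    [5.86,-0.05,2.43,-15,0,0,1],
    [0,0,0,0,0,0,1],
    [0,0,0,0,0,0,1],
  ],
)

```text
clock: 8.4
tool_pos: [0.5186, 0.2175, 0.3143]
eef_rot: [-0.224, 0.633, 0.714, 0.199]
ft_force: [-0.5, -0.3, -2.6]
grip_width: 0.0299
grasp_force: 40.0
```

Run:
```python
from h import *
np.set_printoptions(precision=4,suppress=True)
o,v=need(); print(o['tool_pos'],v,o['qpos'],o['clock'])
for a in [(-.0125,.06),(-.0125,.04)]: print(a,(tcp(*a)-o['tool_pos'])*1000)
```

```text
[0.5186 0.2175 0.3143] [0.116  0.0751 0.1062] [ 0.4556  0.1959 -0.6967  1.7455 -0.5135  1.2195  0.0674] 8.4
(-0.0125, 0.06) [  1.4063  -7.3861 -78.0487]
(-0.0125, 0.04) [  0.0083   4.     -94.4317]
```

>>> carry_out(
  deltas=[
    [0,0,0,0,-2,-20,1],
    [0,0,0,0,0,-25,1],
    [0,0,0,0,2,-25,1],
    [0,0,0,0,4,-24,1],
    [0,0,0,0,0,0,1],
    [0,0,0,0,0,0,1],
  ],
)

```text
clock: 9.0
tool_pos: [0.5182, 0.224, 0.2213]
eef_rot: [-0.225, 0.631, 0.715, 0.2]
ft_force: [-0.4, -0.6, -2.4]
grip_width: 0.0297
grasp_force: 40.0
```

Run:
```python
from h import *
np.set_printoptions(precision=4,suppress=True)
ims=[]
o,v=need(); X,Y,Z=LF(); g=o['tool_pos']-.052*Z; print(o['tool_pos'],v)
for n in ['top','side','wrist']:
    im,K,T=cam(n); save('c_'+n,im); S=g-.104*X
    q=proj(K,T,np.array([S,S-.011*Z-.001*X,BAR,BAR+.011*Y,BAR-.011*Y])); c=q[2].astype(int); print(n,q.round(1).tolist())
    if n=='wrist': a=cv2.resize(im,(400,250))
    else:
        h=(30,40); a=cv2.resize(im[c[1]-30:c[1]+30,c[0]-40:c[0]+40],(400,300),interpolation=cv2.INTER_CUBIC)
        b=a.copy()
        for p,col in zip(q,[(255,0,0),(255,0,255),(255,255,0),(255,255,0),(255,255,0)]): cv2.circle(b,tuple(((p-c+[40,30]+.5)*5).astype(int)),3,col,-1)
        a=np.vstack([a,b]) 
    ims.append(a)
save('m3',np.hstack(ims[:2]))
```

```text
[0.5182 0.224  0.2213] [-0.0512  0.0823 -0.1699]
top [[242.3, 200.8], [240.8, 201.8], [232.5, 204.1], [232.9, 208.1], [232.1, 200.1]]
side [[329.1, 152.2], [328.8, 154.2], [327.5, 155.7], [324.0, 155.9], [331.0, 155.5]]
wrist [[320.3, 447.6], [320.4, 430.4], [320.6, 376.5], [303.3, 376.5], [337.9, 376.5]]
```

View pics/m3.png

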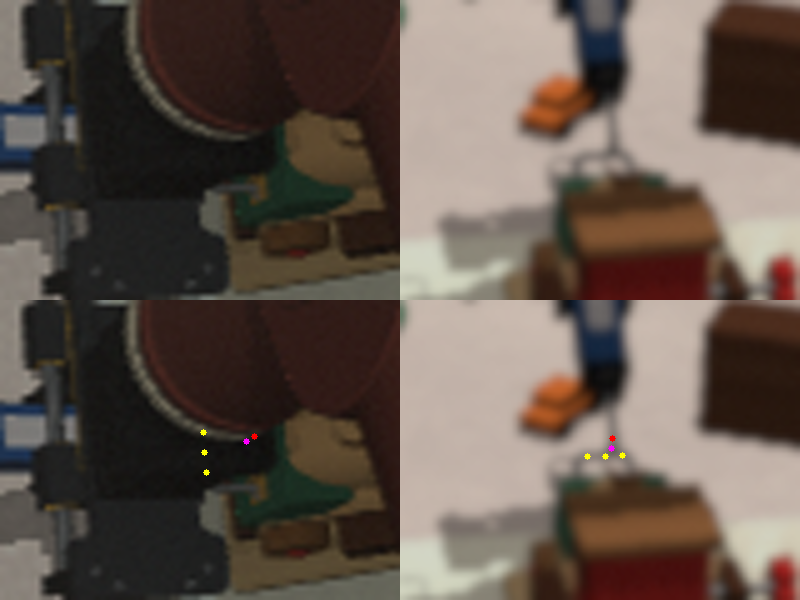

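The side panel shows the hook wire hanging at about (612,120) directly over the loop (roughly 580-635, y about 155). The top panel shows one loop leg at (240,185), within about 3 mm of my model. I'm going down along the loop's -z, watching the force.

>>> carry_out(
  deltas=[
    [0,0,0,-0.6,2.9,-4.2,1],
    [0,0,0,-0.5,2.9,-4.1,1],
    [0,0,0,-0.5,2.9,-4.1,1],
    [0,0,0,-0.5,2.9,-4.1,1],
    [0,0,0,0,0,0,1],
    [0,0,0,0,0,0,1],
  ],
)

```text
clock: 9.75
tool_pos: [0.5155, 0.2352, 0.2038]
eef_rot: [-0.226, 0.631, 0.715, 0.2]
ft_force: [0.4, 0.6, -3.5]
grip_width: 0.0298
grasp_force: 40.0
```

```bash
cat > st.py <<'E'
from h import *
np.set_printoptions(precision=4,suppress=True)
o,v=need(); X,Y,Z=LF(); d=o['tool_pos']-.052*Z-.104*X-BAR; f=o['ft_force']
print(o['clock'],o['tool_pos'],v,'seat in loop mm',d@X*1e3,d@Y*1e3,d@Z*1e3,'F',f,'FX',f@X,'FY',f@Y,'FZ',f@Z,'w',o['grip_width'])
E
python3 st.py
python3 - <<'E'
from h import *
im,K,T=cam('side'); save('c_side2',im)
for r in vision.silhouettes('side','tow_loop')[:2]:
    ys,xs=np.nonzero(r['region']);print(r['score'],r['xy'],xs.min(),xs.max(),ys.min(),ys.max())
E
```

```text
9.75 [0.5155 0.2352 0.2038] [-0.0772  0.0408 -0.1567] seat in loop mm -10.236854369000298 1.4430009665518284 18.86269433223476 F [ 0.438   0.5692 -3.5264] FX -1.6036573866644557 FY -0.5041221888554975 FZ -3.182097593618403 w 0.02978140795449987
```

>>> carry_out(
  deltas=[
    [0,0,0,0.2,-2,-1.4,1],
    [0,0,0,-0.2,1.8,-2.5,1],
    [0,0,0,-0.2,1.8,-2.5,1],
    [0,0,0,-0.2,1.8,-2.6,1],
    [0,0,0,-0.2,1.8,-2.6,1],
    [0,0,0,-0.2,1.6,-2.5,1],
    [0,0,0,0,0,0,1],
    [0,0,0,0,0,0,1],
  ],
)

```text
clock: 10.65
tool_pos: [0.5147, 0.242, 0.1898]
eef_rot: [-0.226, 0.631, 0.715, 0.2]
ft_force: [0.5, -0.4, -2.1]
grip_width: 0.0297
grasp_force: 40.0
```

```bash
python3 st.py
```

```text
10.65 [0.5147 0.242  0.1898] [-0.0748  0.0542 -0.1536] seat in loop mm -12.681097883492143 1.347467074633569 3.493240158385851 F [ 0.5089 -0.4254 -2.1491] FX -1.629378628405588 FY -0.45325170262908926 FZ -1.482670167233764 w 0.029745837920506814
```

>>> carry_out(
  deltas=[
    [0,0,0,-0.4,3.2,2.3,1],
    [0,0,0,-0.4,3.2,2.3,1],
    [0,0,0,-0.4,3.3,2.3,1],
    [0,0,0,-0.4,3.3,2.3,1],
    [0,0,0,-0.4,3.3,2.3,1],
    [0,0,0,0,0,0,1],
    [0,0,0,0,0,0,1],
  ],
)

```text
clock: 11.35
tool_pos: [0.5128, 0.2581, 0.2013]
eef_rot: [-0.225, 0.631, 0.715, 0.2]
ft_force: [0.5, -1.6, -3.3]
grip_width: 0.0299
grasp_force: 40.0
```

```bash
python3 st.py
```

```text
11.35 [0.5128 0.2581 0.2013] [-0.0541  0.0686 -0.1429] seat in loop mm 7.146413872459538 1.3151657064259372 3.5848213208773942 F [ 0.5414 -1.556  -3.2503] FX -3.1834223983999346 FY -0.347786016616221 FZ -1.7388158165583065 w 0.029938864207794135
```

>>> carry_out(
  deltas=[
    [0,0,0,-0.5,4.1,2.9,1],
    [0,0,0,-0.5,4.1,2.9,1],
    [0,0,0,-0.5,4.1,2.9,1],
    [0,0,0,-0.5,4.1,2.9,1],
    [0,0,0,0,0,0,1],
    [0,0,0,0,0,0,1],
  ],
)

```text
clock: 11.95
tool_pos: [0.5108, 0.2743, 0.2127]
eef_rot: [-0.225, 0.631, 0.715, 0.2]
ft_force: [1.0, -5.6, -6.3]
grip_width: 0.0297
grasp_force: 40.0
```

```bash
python3 st.py
```

```text
11.95 [0.5108 0.2743 0.2127] [-0.0346  0.0616 -0.1413] seat in loop mm 27.08618385475877 1.3391628029852218 3.599527821820663 F [ 1.0236 -5.6209 -6.3138] FX -8.293703793783353 FY -0.33099574829517864 FZ -1.9004208871492712 w 0.029735763163060418
```

>>> carry_out(
  deltas=[
    [0,0,0,-0.5,4,2.8,1],
    [0,0,0,-0.5,4,2.8,1],
    [0,0,0,-0.5,4,2.8,1],
    [0,0,0,-0.5,4,2.8,1],
    [0,0,0,-0.5,4,2.8,1],
    [0,0,0,-0.4,3.4,2.4,1],
    [0,0,0,-0.4,3,2.2,1],
    [0,0,0,0,0,0,1],
  ],
)

```text
clock: 12.75
tool_pos: [0.5077, 0.299, 0.2302]
eef_rot: [-0.225, 0.632, 0.715, 0.199]
ft_force: [2.6, -11.2, -10.8]
grip_width: 0.0299
grasp_force: 40.0
```

```bash
python3 st.py
```

```text
12.75 [0.5077 0.299  0.2302] [ 0.1061  0.0328 -0.0776] seat in loop mm 57.49674877434098 1.3637205755840052 3.622896921543914 F [  2.599  -11.2037 -10.8037] FX -15.565382525509623 FY -1.2142497529603122 FZ -2.2899168942287194 w 0.029946140621386858
```

>>> carry_out(
  deltas=[
    [0,0,0,-0.2,1.2,0.8,1],
    [0,0,0,0,0,0,1],
    [0,0,0,0,0,0,1],
    [0,0,0,0,0,0,1],
  ],
)

```text
clock: 13.15
tool_pos: [0.5076, 0.2996, 0.2306]
eef_rot: [-0.225, 0.632, 0.715, 0.198]
ft_force: [2.2, -10.8, -10.7]
grip_width: 0.0295
grasp_force: 40.0
```

```bash
python3 st.py
python3 - <<'E'
from h import *
im,K,T=cam('top'); save('d_top',im); im,K,T=cam('side'); save('d_side',im); X,Y,Z=LF(); c=proj(K,T,BAR+.05*X)[0].astype(int); 
cv2.imwrite('pics/m4.png',cv2.resize(im[c[1]-35:c[1]+25,c[0]-40:c[0]+40,::-1],(800,600),interpolation=cv2.INTER_CUBIC))
E
```

```text
13.15 [0.5076 0.2996 0.2306] [ 0.1283  0.0116 -0.0392] seat in loop mm 58.19168012612973 1.361476494093472 3.577652205714901 F [  2.2266 -10.7758 -10.6888] FX -15.11440226991254 FY -0.8968049426553465 FZ -2.4654240313266627 w 0.029543437649318872
```

View pics/m4.png

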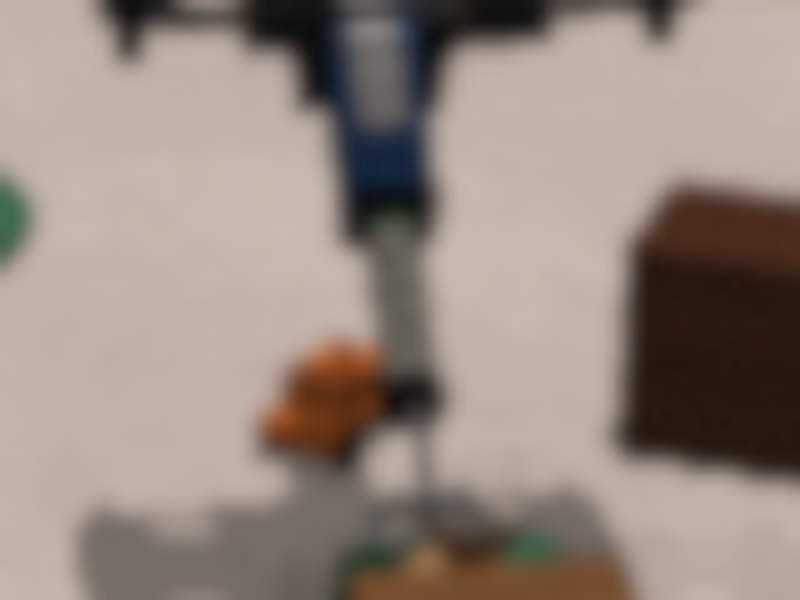

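The side view shows the plunger drawn well out, with a thin green strip just showing at the case rim (395,212). I'm adding about 4 mm and holding.

>>> carry_out(
  deltas=[
    [0,0,0,-0.2,1.7,1.2,1],
    [0,0,0,-0.2,1.6,1.1,1],
    [0,0,0,0,0,0,1],
    [0,0,0,0,0,0,1],
    [0,0,0,0,0,0,1],
    [0,0,0,0,0,0,1],
    [0,0,0,0,0,0,1],
    [0,0,0,0,0,0,1],
  ],
)

```text
clock: 14.05
tool_pos: [0.5073, 0.3026, 0.2327]
eef_rot: [-0.224, 0.632, 0.715, 0.198]
ft_force: [2.0, -11.3, -12.2]
grip_width: 0.0296
grasp_force: 40.0
```

```bash
python3 st.py
python3 - <<'E'
from h import *
im,K,T=cam('side'); c=proj(K,T,BAR+.05*LF()[0])[0].astype(int); print(c)
for f,i in [('old',cv2.imread('pics/d_side.png')[:,:,::-1]),('new',im)]:
    print(f,'G-R', [(int(i[y,c[0]-1:c[0]+2,1].mean())-int(i[y,c[0]-1:c[0]+2,0].mean())) for y in range(c[1]-22,c[1]+6)])
E
```

```text
14.05 [0.5073 0.3026 0.2327] [ 0.1451  0.008  -0.0239] seat in loop mm 61.936009411720846 1.2989565423861202 3.59078069911945 F [  1.9949 -11.3022 -12.2185] FX -16.39665874970936 FY -0.6026512849995714 FZ -3.435011324479133 w 0.029642605252553127
[325 141]
old G-R [8, 13, 15, 14, 13, 10, 6, 8, 9, 4, -1, -3, -4, -4, -4, -4, -4, -4, -4, -3, -4, -5, -5, -5, -4, -3, -3, -3]
new G-R [13, 14, 15, 13, 10, 6, 11, 21, 18, 7, -1, -4, -4, -5, -4, -4, -4, -4, -4, -4, -4, -4, -5, -5, -3, -3, -3, -4]
```

>>> carry_out(
  deltas=[
    [0,0,0,0,0,0,1],
    [0,0,0,0,0,0,1],
    [0,0,0,0,0,0,1],
    [0,0,0,0,0,0,1],
    [0,0,0,0,0,0,1],
    [0,0,0,0,0,0,1],
    [0,0,0,0,0,0,1],
    [0,0,0,0,0,0,1],
  ],
)

```text
clock: 14.9
tool_pos: [0.5073, 0.3026, 0.2327]
eef_rot: [-0.224, 0.632, 0.715, 0.198]
ft_force: [3.2, -12.0, -11.4]
grip_width: 0.0298
grasp_force: 40.0
```

>>> carry_out(
  deltas=[
    [0,0,0,0,0,0,1],
    [0,0,0,0,0,0,1],
    [0,0,0,0,0,0,1],
    [0,0,0,0,0,0,1],
    [0,0,0,0,0,0,1],
    [0,0,0,0,0,0,1],
    [0,0,0,0,0,0,1],
    [0,0,0,0,0,0,1],
  ],
)

```text
clock: 15.7
tool_pos: [0.5073, 0.3026, 0.2327]
eef_rot: [-0.224, 0.632, 0.715, 0.198]
ft_force: [2.2, -11.8, -12.5]
grip_width: 0.0299
grasp_force: 40.0
```

```bash
python3 st.py
```

```text
15.7 [0.5073 0.3026 0.2327] [ 0.1441  0.0063 -0.0222] seat in loop mm 61.908376371791874 1.288317987079992 3.5873779388931677 F [  2.1967 -11.8256 -12.5004] FX -17.003995317760676 FY -0.7391260628333806 FZ -3.353866655658204 w 0.029911490539402084
```

>>> carry_out(
  deltas=[
    [0,0,0,0,0,0,1],
    [0,0,0,0,0,0,1],
    [0,0,0,0,0,0,1],
    [0,0,0,0,0,0,1],
    [0,0,0,0.3,-2.4,-1.7,1],
    [0,0,0,0.5,-4.1,-2.9,1],
    [0,0,0,0.5,-4.1,-2.9,1],
    [0,0,0,0.5,-4.1,-2.9,1],
  ],
)

```text
clock: 16.5
tool_pos: [0.509, 0.2887, 0.2229]
eef_rot: [-0.225, 0.632, 0.715, 0.199]
ft_force: [1.6, -8.4, -8.8]
grip_width: 0.0297
grasp_force: 40.0
```

>>> carry_out(
  deltas=[
    [0,0,0,0.5,-4.1,-2.9,1],
    [0,0,0,0.5,-4.1,-2.9,1],
    [0,0,0,0.5,-4.1,-2.9,1],
    [0,0,0,0.5,-4.1,-2.9,1],
    [0,0,0,0.5,-4.1,-2.9,1],
    [0,0,0,0.5,-4.1,-2.9,1],
    [0,0,0,0,0,0,1],
    [0,0,0,0,0,0,1],
  ],
)

```text
clock: 17.3
tool_pos: [0.5117, 0.2664, 0.207]
eef_rot: [-0.226, 0.631, 0.715, 0.2]
ft_force: [0.6, -2.9, -4.5]
grip_width: 0.0297
grasp_force: 40.0
```

```bash
python3 st.py
```

```text
17.3 [0.5117 0.2664 0.207 ] [-0.0867  0.0647 -0.1433] seat in loop mm 17.310445386406403 1.3865343007606374 3.466676334714642 F [ 0.553  -2.9169 -4.4854] FX -4.999523497500966 FY -0.19334592054194005 FZ -1.9749386310384907 w 0.029655711474249075
```

>>> carry_out(
  deltas=[
    [0,0,0,0.4,-3.2,-2.3,1],
    [0,0,0,0.4,-3.2,-2.3,1],
    [0,0,0,0.4,-3.2,-2.3,1],
    [0,0,0,0.4,-3.2,-2.2,1],
    [0,0,0,0.4,-3.2,-2.2,1],
    [0,0,0,0.4,-3.2,-2.2,1],
    [0,0,0,0.4,-3.2,-2.2,1],
    [0,0,0,0,0,0,1],
  ],
)

```text
clock: 18.1
tool_pos: [0.5145, 0.2432, 0.1908]
eef_rot: [-0.226, 0.631, 0.715, 0.2]
ft_force: [0.3, -1.1, -3.7]
grip_width: 0.03
grasp_force: 40.0
```

>>> carry_out(
  deltas=[
    [0,0,0,0,0,0,1],
  ],
)

```text
clock: 18.2
tool_pos: [0.5145, 0.2438, 0.1912]
eef_rot: [-0.226, 0.631, 0.715, 0.2]
ft_force: [0.6, 0.4, -2.6]
grip_width: 0.0298
grasp_force: 40.0
```

```bash
python3 st.py
```

```text
18.2 [0.5145 0.2438 0.1912] [-0.0816  0.0528 -0.1337] seat in loop mm -10.413185622269324 1.3583314875616719 3.53058837296658 F [ 0.5689  0.4058 -2.6037] FX -1.2203213442024883 FY -0.6141310557094262 FZ -2.3240686009640057 w 0.029758971007338972
```

>>> carry_out(
  deltas=[
    [0,0,0,0.1,-1.2,-0.9,1],
    [0,0,0,0.2,-1.7,2.5,1],
    [0,0,0,0.3,-2.3,3.3,1],
    [0,0,0,0.3,-2.3,3.3,1],
    [0,0,0,0.3,-2.3,3.3,1],
    [0,0,0,0.3,-2.3,3.3,1],
    [0,0,0,0.3,-2.3,3.3,1],
    [0,0,0,0.3,-2.3,3.3,1],
  ],
)

```text
clock: 19.0
tool_pos: [0.5166, 0.2269, 0.2129]
eef_rot: [-0.225, 0.631, 0.715, 0.2]
ft_force: [1.1, 0.2, -4.8]
grip_width: 0.0297
grasp_force: 40.0
```

```bash
python3 st.py
```

```text
19.0 [0.5166 0.2269 0.2129] [-0.0706  0.0645 -0.1406] seat in loop mm -11.936233051536377 1.3231188157429379 31.08816169054682 F [ 1.0859  0.2042 -4.8471] FX -2.722563099774789 FY -1.1026803800965688 FZ -4.010868267600867 w 0.029673197137969003
```

>>> carry_out(
  deltas=[
    [0,0,0,0,0,15,1],
    [0,0,0,0,0,25,1],
    [0,0,0,0,0,30,1],
    [0,0,0,0,0,25,1],
    [-5.86,0.05,-2.43,5,0,5,1],
    [-5.86,0.05,-2.43,10,-5,0,1],
    [-5.86,0.05,-2.43,10,-10,0,1],
    [-5.86,0.05,-2.43,10,-20,0,1],
  ],
)

```text
clock: 19.8
tool_pos: [0.5514, 0.1934, 0.3145]
eef_rot: [-0.075, 0.722, 0.685, 0.067]
ft_force: [-0.1, 0.3, -3.7]
grip_width: 0.0295
grasp_force: 40.0
```

>>> carry_out(
  deltas=[
    [-5.86,0.05,-2.43,10,-30,0,1],
    [-5.86,0.05,-2.43,10,-40,0,1],
    [0,0,0,0,-45,0,1],
    [0,0,0,0,-45,0,1],
    [0,0,0,0,-45,0,1],
    [0,0,0,0,-45,0,1],
    [0,0,0,0,-45,0,1],
    [0,0,0,0,-35,0,1],
  ],
)

```text
clock: 20.6
tool_pos: [0.571, -0.1408, 0.3137]
eef_rot: [0.0, 0.755, 0.656, 0.0]
ft_force: [0.3, 0.4, -3.3]
grip_width: 0.0296
grasp_force: 40.0
```

>>> carry_out(
  deltas=[
    [0,0,0,0,-30,0,1],
    [0,0,0,0,-20,0,1],
    [0,0,0,0,0,0,1],
    [0,0,0,0,0,0,1],
  ],
)

```text
clock: 21.0
tool_pos: [0.5716, -0.1876, 0.3132]
eef_rot: [-0.0, 0.754, 0.656, 0.0]
ft_force: [0.1, 1.8, -3.0]
grip_width: 0.0296
grasp_force: 40.0
```

```bash
cat > rt.py <<'E'
from h import *
np.set_printoptions(precision=4,suppress=True)
o=bot.get_obs(); q=o['eef_rot']; C=R.from_quat([q[1],q[2],q[3],q[0]]); t=R.from_quat([.754,.657,0,0])
print(o['clock'],o['tool_pos'],'turn',(t*C.inv()).as_rotvec(degrees=True),'shift',(np.array([.568,-.1997,.0955])-o['tool_pos'])*1e3,o['ft_force'],o['grip_width'])
E
python3 rt.py
python3 - <<'E'
from h import *
im,K,T=cam('wrist'); save('w6',im)
E
```

```text
21.0 [ 0.5716 -0.1876  0.3132] turn [-0.0525  0.0221  0.0874] shift [  -3.5605  -12.0713 -217.7408] [ 0.1291  1.7538 -2.956 ] 0.029581829571464175
```

Run:
```python
import cv2,numpy as np
a=cv2.imread('pics/w3.png');b=cv2.imread('pics/w6.png')
for n,(x0,x1,y0,y1) in {'cap':(278,368,128,175),'label':(295,350,200,235)}.items():
    m=cv2.matchTemplate(b,a[y0:y1,x0:x1],cv2.TM_CCOEFF_NORMED); _,v,_,l=cv2.minMaxLoc(m); print(n,v,l[0]-x0,l[1]-y0)
```

```text
cap 0.9677219390869141 0 0
label 0.999585747718811 0 0
```

>>> carry_out(
  deltas=[
    [0,0,0,-2,-6,-20,1],
    [0,0,0,-1.5,-6,-30,1],
    [0,0,0,0,0,-35,1],
    [0,0,0,0,0,-35,1],
    [0,0,0,0,0,-30,1],
    [0,0,0,0,0,-20,1],
    [0,0,0,0,0,0,1],
    [0,0,0,0,0,0,1],
  ],
)

```text
clock: 21.85
tool_pos: [0.5686, -0.1988, 0.1435]
eef_rot: [-0.0, 0.754, 0.657, 0.0]
ft_force: [0.4, 0.2, -2.1]
grip_width: 0.0299
grasp_force: 40.0
```

```bash
python3 rt.py
```

```text
21.85 [ 0.5686 -0.1988  0.1435] turn [-0.0267  0.0243 -0.0539] shift [ -0.6195  -0.8899 -47.9573] [ 0.3557  0.1762 -2.0618] 0.029946467501956016
```

>>> carry_out(
  deltas=[
    [0,0,0,-0.6,-0.9,-12,1],
    [0,0,0,0,0,-12,1],
    [0,0,0,0,0,-9,1],
    [0,0,0,0,0,-6,1],
    [0,0,0,0,0,-4,1],
    [0,0,0,0,0,-2.5,1],
    [0,0,0,0,0,-1.5,1],
    [0,0,0,0,0,0,1],
  ],
)

```text
clock: 22.65
tool_pos: [0.5675, -0.2008, 0.0956]
eef_rot: [0.0, 0.754, 0.657, 0.0]
ft_force: [0.4, 0.1, -3.4]
grip_width: 0.0297
grasp_force: 40.0
```

```bash
python3 rt.py
```

```text
22.65 [ 0.5675 -0.2008  0.0956] turn [0.0002 0.0023 0.0265] shift [ 0.4679  1.1293 -0.0888] [ 0.43    0.1463 -3.4263] 0.02974626435573486
```

>>> carry_out(
  deltas=[
    [0,0,0,0,0,-0.5,1],
    [0,0,0,0,0,-0.3,1],
    [0,0,0,0,0,0,1],
    [0,0,0,0,0,0,1],
  ],
)

```text
clock: 23.05
tool_pos: [0.5677, -0.2009, 0.0952]
eef_rot: [0.0, 0.754, 0.657, 0.0]
ft_force: [-0.5, 0.5, 2.0]
grip_width: 0.0297
grasp_force: 40.0
```

```bash
python3 rt.py
```

```text
23.05 [ 0.5677 -0.2009  0.0952] turn [0.014  0.03   0.0256] shift [0.3101 1.1751 0.3015] [-0.4899  0.5103  1.9865] 0.029653563562487946
```

Contact is felt, so I'm releasing with a part opening first and then withdrawing.

>>> carry_out(
  deltas=[
    [0,0,0,0,0,0,0.55],
    [0,0,0,0,0,0,0.4],
    [0,0,0,0,0,0,0.2],
    [0,0,0,0,0,0,0],
    [0,0,0,0,0,0,0],
    [0,0,0,0,0,0,0],
    [0,0,0,0,0,0,0],
    [0,0,0,0,0,0,0],
  ],
  grip_force=10,
)

```text
clock: 23.85
tool_pos: [0.5675, -0.2008, 0.0948]
eef_rot: [-0.0, 0.754, 0.657, -0.0]
ft_force: [0.8, -0.7, -1.0]
grip_width: 0.0835
grasp_force: 0.0
```

>>> carry_out(
  deltas=[
    [0,0,0,0,0,10,0],
    [0,0,0,0,0,20,0],
    [0,0,0,0,0,30,0],
    [0,0,0,0,0,40,0],
    [0,0,0,0,0,40,0],
    [0,0,0,0,0,40,0],
    [0,0,0,0,0,0,0],
    [0,0,0,0,0,0,0],
  ],
)

```text
clock: 24.65
tool_pos: [0.5679, -0.2008, 0.2765]
eef_rot: [0.001, 0.754, 0.657, 0.001]
ft_force: [-0.1, 0.1, -1.3]
grip_width: 0.087
grasp_force: 0.0
```

```bash
python3 rt.py
python3 - <<'E'
from h import *
im,K,T=cam('wrist')
c=np.array([.567,-.2,.056]);u=np.array([np.cos(np.radians(82.2)),np.sin(np.radians(82.2)),0]);v=np.array([-u[1],u[0],0])
q=proj(K,T,[c+a*u+b*v for a,b in [(.065,.015),(.065,-.015),(-.065,-.015),(-.065,.015)]]); j=im.copy(); cv2.polylines(j,[q.astype(np.int32)],1,(255,255,0),1); save('w7o',j)
E
```

```text
24.65 [ 0.5679 -0.2008  0.2765] turn [0.0609 0.1431 0.0214] shift [   0.1411    1.1346 -180.9746] [-0.1087  0.0895 -1.2911] 0.08698040732445372
```

View pics/w7o.png

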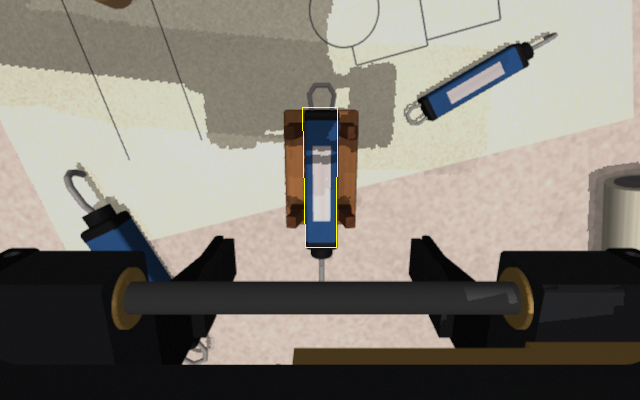

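The gauge lies in both saddles, matching its original outline (columns 303-337, rows 108-248). It is top side up, with the plunger home and the gripper clear, so I'm handing in.

```bash
python3 -c "
from plant import bot
print(bot.sign_off())"
```

```text
the job is handed in; nothing more can be done
None
```

I pull-tested the tow loop, held the case rim in the green band for over two seconds at about 15 N (about 60 mm of plunger travel), eased the spring back, laid the gauge in its rest top side up, and handed the job in; the hand-in gave no verdict.

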